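Find the heavy button-press die

ROBOT

A 7-joint arm with a two-finger parallel gripper is mounted at the origin on the work surface. World frame = base frame: x ahead of the robot, y to its left, z up, the work surface at z = 0. Lengths are in m, angles in rad, forces in N, time in s.
With the tool pointing down it reaches from about 0.4 to 0.85 m from the base axis. Payload 10.4 kg.
Tool frame: the origin (TCP) lies on the centre line of the jaws, within the pads' length; the fingertips stand 11 mm ahead of it and the grasp point (between the pads) lies 8 mm behind it (tip_reach is the distance from the TCP to the fingertips, in m); z points along the fingers, y is the line along which they close (so a half turn about z gives the same grasp; the last joint's range is limited). The gripper opens to 85 mm and grips with 20 to 120 N. Pads are 22 mm wide; open, the fingers measure 114 mm over their backs; the gripper's body (76 mm by 85 mm) begins 54 mm behind the grasp point. The pads swing forward as they close: fully open they stand 13 mm farther back than shut.
Start: joints at [-1.158, 0.332, -0.065, 1.46, 0.022, 1.35, -0.088], TCP at [0.264, 0.567, 0.242] pointing down, gripper open.
Joint ranges: [-2.6, 2.6], [-0.5, 2.12], [-1.47, 1.34], [0.16, 2.42], [-1.27, 4.41], [0.06, 2.06], [-2.6, 2.6]. Speed limits (rad/s): [2.22, 2.22, 2.79, 2.79, 3.14, 3.14, 3.14].

INTERFACE

Orientations are given as a unit quaternion [x, y, z, w].
In Python, from workcell import get_obs, camera, hand_in, tip_reach gives the robot as it stands. The module is installed in compiled form; this text tells all that it offers.
- The arm moves only by the tool move_arm, never from a script. Its argument "plan" is a list of rows, each an object with "delta_pos": the shift along the tool's x, y, z in fractions of the full range, 1 being 0.5 m, a list of three; "turn": the turn, a rotation vector about the tool's x, y, z in a scale on which 1.0 is 2 pi rad, a list of three; "fingers": the closure, from 0 (fully open) to 1 (shut). A call has 1 to 12 rows; each row is the pose to reach, as a shift and turn from the pose commanded when the call began, along the tool's axes at that moment; what a row does not reach only later rows make up. A row lasts 1/8 s, in which the tool goes at most 62.5 mm and 10.7 degrees, less where a joint would pass 70% of its speed; a pose out of reach is approached as far as the arm can. A call with a gripper value outside its range is refused whole. The fingers move at their own pace and stop on an object; "force" is the grip in N (left out, the last holds). Time passes only in rows, so rows that repeat a pose let the fingers close. It gives the time, the measured TCP pose, the force, the opening and the grip force at its end, in the units of the state.
- get_obs(): the state, without advancing time (a new reading comes with each control period).
- camera(name): name is "scene" or "top" or "wrist"; returns a dict with "color" (420x560x3 uint8, red, green, blue), "range_z" (420x560 float32, m along the optical axis (not along the pixel's ray), 0 where there is no reading), "fx", "fy", "cx", "cy" (pixels), "R" (3x3) and "t" (3): a world point X has camera coordinates R X + t; the wrist camera has in their place "tool_from_camera" (4x4, takes a point from camera to tool coordinates, whose origin is the TCP and whose axes are the flange's). Camera axes: x right, y down, z forward; pixel columns grow to the right and rows downward; lengths in m; the calibration is good to about 2 mm. The wrist camera is an equidistant fisheye: a pixel r from the principal point sees the ray r / f radians off the axis. A picture is of the moment at which its call begins: read the wrist's pose just before it.
- hand_in(): hands the job in; it is judged then, once.
The state is a dict: "clock": time; "joint_pos": joint angles; "joint_velocities": joint speeds; "tau": joint torques, N m; "position": TCP position; "ee_rot": TCP orientation; "ft_force": force on the tool from outside, world axes, zero at the start; "torque": the same for the moment, N m; "grip_width": opening from 0.0 (shut) to 1.0 (fully open); "grasp_force": force on a finger pad.
Only numpy, scipy, OpenCV 4.12 (cv2) and the standard library are available. Lean on these libraries where they do the work, as an engineer would, in place of code of your own. Each camera call takes 0.05 s, during which the arm holds its last target. There are 200 camera calls.

TASK

Two press dies look alike, but one is solid steel and the other is light: flip the red-knobbed cam lever fully over to the other side to free them from the yellow keeper bar. Then lift each die clear of the holder in turn to feel its weight, standing it back upright where it stood before taking the other. Finish while holding the heavier die, still and upright, about 10 cm above the middle of the green mat, without putting it down, with the lighter one standing in its place and the flask, spool and cup left alone.

Things in the scene. Friction and masses are not known exactly. Their poses are not given: they have to be found in the camera images.
- holder: Dark blue die holder fixed on the table: plate 130 (x) x 320 (y) x 20 mm. Origin: centre of its underside; x points across it towards the keeper bar, away from the robot; y along it towards the lever; z up. The two dies stand on its top. A 4 mm high stop rail lies on the robot's side of them, at x = -54 to -48 mm. Two aluminium cheeks, tops at z = 50 mm, stand beside the lever's foot.
- lever (a joint): Cam lever's angle about the holder's y axis, rad: 0 = locked, leaning 0.6 rad from vertical to holder -x; 1.2 = free (end stop), leaning 0.6 rad to +x. Starts at 0 to 0.12. Pivot at holder (0, 125, 40) mm; 10 mm bar, 70 mm from pivot to knob centre. Stays where it is left; about 2 N at the knob moves it.
- lever_tip (a point): Centre of the red ball knob (24 mm diameter) on the lever's end.
- keeper (a joint): Slide of the yellow keeper bar along holder +x, m: 0 = locked, 0.016 = open; the cam moves it 0.0133 m per rad. The bar (190 mm long, z = 30 to 36 mm in the holder's frame) has its edge at holder x = 5 mm + this value: locked it overhangs both dies' flanges by 7 mm, open it clears them by 9 mm.
- die_a: One of the two look-alike bright steel-coloured dies: round flange 54 mm diameter x 8 mm high, on it a round post 36 mm diameter up to 64 mm height. Origin: centre of the underside, z up its axis. It may stand at either seat. The light die weighs 0.20 to 0.28 kg, the heavy one 0.49 to 0.67 kg.
- die_b: The other look-alike die, the same shape and look as die_a.
- mat: Green round hand-over mat with a white ring, fixed on the table, 120 mm diameter, 4 mm thick. Origin: centre of its underside.
- flask: Pink drinking flask, 68 mm diameter, 200 mm tall, standing, loose: leave alone. Origin: centre of the underside.
- spool: Blue spool, 40 mm diameter, 45 mm tall, standing, loose: leave alone. Origin: centre of the underside.
- cup: White cup, 68 mm diameter, 50 mm tall, loose: leave alone. Origin: centre of the underside.
- seat_right (a point): Seat of one die on the holder's top face (holder x = -15, y = -95, z = 20 mm): centre of a grey disc; either die may stand here.
- seat_left (a point): Seat of the other die (holder x = -15, y = 10, z = 20 mm), on the lever's side.
Mind the look-alikes: they are no part of the job. What is shaped like the die_b but pink is not meant.

How it is judged:
On the way, in this order (a step that is already met when the one before it is completed fails the run):
1. the cam lever is flipped over and the dies are free (value of joint lever above 1 rad), for 0.1 s.
2. the lighter die is lifted clear of the holder while the heavier one stands in its place (a standing die that presses with over 3.8 N is the heavier) (((z of die_a in the frame of holder above 0.035 m and contact force between die_a and the fingers above 1 N and contact force between die_b and holder above 3.8 N and distance of die_b from where it was at the start of the episode below 0.025 m and angle between die_b's own z axis and vertical below 0.1 rad) or (z of die_b in the frame of holder above 0.035 m and contact force between die_b and the fingers above 1 N and contact force between die_a and holder above 3.8 N and distance of die_a from where it was at the start of the episode below 0.025 m and angle between die_a's own z axis and vertical below 0.1 rad))), for 0.2 s.
3. the lighter die (it presses on the holder with under 3.8 N) stands again where it stood, let go (((distance of die_a from where it was at the start of the episode below 0.025 m and z of die_a in the frame of holder below 0.024 m and angle between die_a's own z axis and vertical below 0.1 rad and contact force between die_a and the fingers below 0.1 N and contact force between die_a and holder between 1 and 3.8 N) or (distance of die_b from where it was at the start of the episode below 0.025 m and z of die_b in the frame of holder below 0.024 m and angle between die_b's own z axis and vertical below 0.1 rad and contact force between die_b and the fingers below 0.1 N and contact force between die_b and holder between 1 and 3.8 N))), for 0.1 s.
At the end, for the whole second after the job is handed in: Lever above 1.0 rad; lighter die upright, let go, on the holder within 25 mm of where it stood; heavier die held in the fingers, axis within 40 mm of the mat's centre, underside 60 to 160 mm above the table, within 0.25 rad of upright, still (value of joint lever above 1 rad and ((distance of die_a from where it was at the start of the episode below 0.025 m and z of die_a in the frame of holder below 0.024 m and angle between die_a's own z axis and vertical below 0.1 rad and contact force between die_a and the fingers below 0.1 N and contact force between die_a and holder between 1 and 3.8 N and contact force between die_b and the fingers above 1 N and horizontal distance between die_b and mat below 0.04 m and height (world z) of die_b between 0.06 and 0.16 m and angle between die_b's own z axis and vertical below 0.25 rad and linear speed of die_b below 0.03 m/s and contact force between die_b and mat below 0.1 N) or (distance of die_b from where it was at the start of the episode below 0.025 m and z of die_b in the frame of holder below 0.024 m and angle between die_b's own z axis and vertical below 0.1 rad and contact force between die_b and the fingers below 0.1 N and contact force between die_b and holder between 1 and 3.8 N and contact force between die_a and the fingers above 1 N and horizontal distance between die_a and mat below 0.04 m and height (world z) of die_a between 0.06 and 0.16 m and angle between die_a's own z axis and vertical below 0.25 rad and linear speed of die_a below 0.03 m/s and contact force between die_a and mat below 0.1 N))); the arm keeps its last pose, push and grip.
It fails at once if a die is tipped over (angle between any of die_a, die_b's own z axis and vertical above 0.6 rad).
It fails at once if a bystander (flask, spool, cup) is moved by more than 30 mm (distance of any of flask, spool, cup from where it was at the start of the episode above 0.03 m).
It also fails if it takes over 69 s, if anything falls off the work surface, if the arm or the gripper's body presses on something with over 40 N, if the wrist force passes 120 N, or if a joint passes its speed limit or range.

## Working session

There is one attempt and no reset: what is moved stays moved. The work goes in short steps, Python scripts to look and compute and a tool call to move; the robot and the scene stay as the last step left them, time stands still between calls to the robot, and variables do not carry over. Pictures are saved under pics/ and viewed, at most 10 in all, crops included, and the job is handed in when it is done.

Besides the shell and the picture viewer there is one more tool, called as name(argument=value, ...), one argument or row to a line, values as JSON. move_arm: Moves the arm, as the interface text tells. Its arguments: {"type":"object","properties":{"plan":{"type":"array","items":{"type":"object","properties":{"delta_pos":{"type":"array","items":{"type":"number"}},"turn":{"type":"array","items":{"type":"number"}},"fingers":{"type":"number"}}}},"force":{"type":"number"}},"required":["plan"]}

```bash
mkdir -p pics; cat > h.py <<'E'
import numpy as np, cv2
from workcell import get_obs, camera
from scipy.spatial.transform import Rotation as Ro
def cloud(c):
    z=c["range_z"]; v,u=np.mgrid[:z.shape[0],:z.shape[1]]
    P=np.stack([(u-c["cx"])/c["fx"]*z,(v-c["cy"])/c["fy"]*z,z],-1)
    W=(P-c["t"])@c["R"]; W[z==0]=np.nan
    return W
def save(c,n): cv2.imwrite("pics/"+n,c["color"][:,:,::-1])
def totool(vec):
    return Ro.from_quat(get_obs()["ee_rot"]).inv().apply(vec)
E
python3 - <<'E'
from h import *
o=get_obs(); print({k:np.round(v,3) for k,v in o.items()})
a=[]
for n in ("scene","top"):
    c=camera(n); np.savez(n+".npz",**c); a.append(c)
    save(c,n+".png"); print(n,np.round(-c["R"].T@c["t"],3))
E
```

```text
{'clock': np.float64(0.0), 'joint_pos': array([-1.158,  0.333, -0.065,  1.461,  0.022,  1.35 , -0.088]), 'joint_velocities': array([-0.001, -0.001, -0.   , -0.   , -0.001, -0.003, -0.   ]), 'tau': array([ 0.0000e+00, -6.2545e+01,  4.9000e-02, -3.9161e+01,  1.6000e-02,
        1.0000e-02, -0.0000e+00]), 'position': array([0.264, 0.566, 0.242]), 'ee_rot': array([ 0.216,  0.976, -0.001, -0.   ]), 'ft_force': array([-0.237,  0.36 ,  0.424]), 'torque': array([ 0.031, -0.005,  0.055]), 'grasp_force': np.float64(0.0), 'grip_width': np.float64(1.002)}
scene [1.486 0.178 0.875]
top [0.382 0.015 1.081]
```

View pics/top.png

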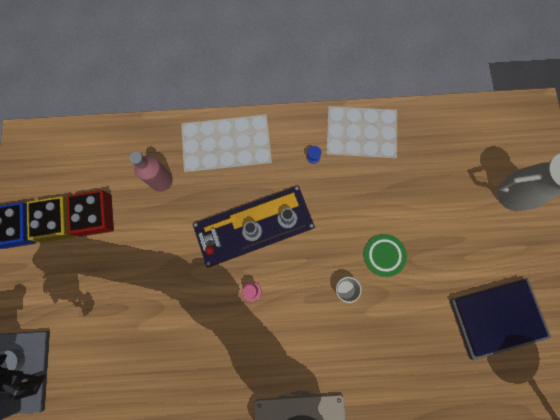

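View pics/scene.png

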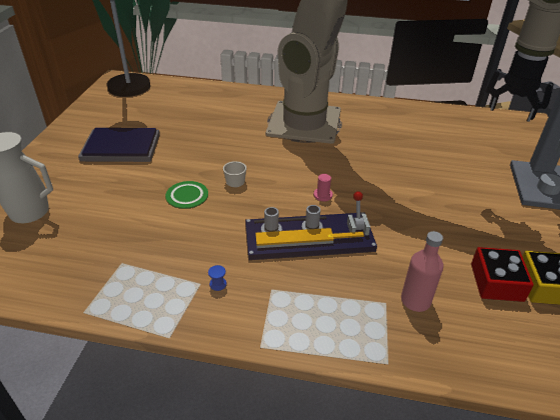

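The top view shows the holder at about (253,226), the knob at (209,250), the dies at (251,230) and (288,215), the mat at (385,255) and the pink look-alike at (251,291). The cup is at (348,290), the spool at (314,154) and the flask at (155,170).

```bash
python3 - <<'E'
from h import *
c=dict(np.load("top.npz")); W=cloud(c); hsv=cv2.cvtColor(c["color"],cv2.COLOR_RGB2HSV)
H,S,V=[hsv[...,i].astype(int) for i in range(3)]
x,y,z=W[...,0],W[...,1],W[...,2]
v,u=np.mgrid[:420,:560]
def box(a,b,c_,d): return (u>=a)&(u<b)&(v>=c_)&(v<d)
# holder plate top: fit rect
m=box(185,322,180,272)&(z>0.012)&(z<0.032)
m=cv2.morphologyEx(m.astype(np.uint8),cv2.MORPH_CLOSE,np.ones((3,3)))>0
P=W[m&(z>0.012)&(z<.032)][:,:2].astype(np.float32)
r=cv2.minAreaRect(P*1000); print("holder rect",r, "z",np.nanmedian(z[m]))
# dies: top of posts
m=box(235,310,195,245)&(z>0.076)&(z<.095)
n,l,s,ce=cv2.connectedComponentsWithStats(m.astype(np.uint8))
for i in range(1,n):
    if s[i,4]>20:
        Q=W[l==i]; print("die",s[i,4],Q.mean(0).round(4),((Q.max(0)+Q.min(0))/2).round(4),np.ptp(Q,0).round(3))
m=box(190,230,225,265)&((H<8)|(H>172))&(S>150)&(V>80)
Q=W[m]; Q=Q[~np.isnan(Q[:,0])];print("knob",len(Q),Q.mean(0),Q.min(0),Q.max(0))
m=box(355,415,228,282)&(H>45)&(H<85)&(S>100)
Q=W[m]; print("mat",np.nanmin(Q,0),np.nanmax(Q,0),(np.nanmin(Q,0)+np.nanmax(Q,0))/2)
for n,b in dict(pink=(238,265,278,305),cup=(332,364,274,306),spool=(303,325,142,166),flask=(125,178,145,195)).items():
    m=box(*b)&(z>0.015); Q=W[m]; print(n,np.nanmin(Q,0).round(3),np.nanmax(Q,0).round(3))
m=box(185,322,180,272)&(H>18)&(H<30)&(S>180)&(V>120)&(z>.035)
Q=W[m]; print("keeper",cv2.minAreaRect((Q[:,:2]*1000).astype(np.float32)),np.median(Q[:,2]))
E
```

```text
holder rect ((570.1241455078125, 96.32147216796875), (130.86099243164062, 320.0192565917969), 16.881065368652344) z 0.02007447582561257
die 147 [5.821e-01 3.000e-04 8.380e-02] [5.824e-01 1.000e-04 8.220e-02] [0.034 0.033 0.012]
die 147 [0.5526 0.1004 0.0836] [0.5529 0.101  0.0833] [0.035 0.035 0.012]
knob 54 [0.49636242 0.20334461 0.10779505] [0.48718679 0.19446828 0.09989899] [0.50698646 0.21521598 0.11440483]
mat [ 0.40750381 -0.32612743 -0.00176811] [ 0.52537739 -0.20803807  0.01104484] [ 0.4664406  -0.26708275  0.00463837]
pink [0.372 0.093 0.016] [0.405 0.127 0.068]
cup [ 0.346 -0.182  0.015] [ 0.411 -0.116  0.056]
spool [ 0.748 -0.106  0.015] [ 0.786 -0.068  0.051]
flask [0.688 0.327 0.015] [0.751 0.393 0.204]
keeper ((595.2626953125, 99.99124145507812), (39.50813674926758, 265.370361328125), 16.927778244018555) 0.03657500688995405
```

Units first: shifts go in shares of 0.5 m and turns go in shares of 2 pi rad. So -0.325 m / 0.5 = -0.65, -0.263 m / 0.5 = -0.526, -0.731 rad / 6.2832 = -0.1163.

move_arm(
  plan=[
    {"delta_pos": [-0.65,-0.526,0.12],"turn": [0,0,-0.1163],"fingers": 1},
    {"delta_pos": [-0.65,-0.526,0.12],"turn": [0,0,-0.1163],"fingers": 1},
    {"delta_pos": [-0.65,-0.526,0.12],"turn": [0,0,-0.1163],"fingers": 1},
    {"delta_pos": [-0.65,-0.526,0.12],"turn": [0,0,-0.1163],"fingers": 1},
    {"delta_pos": [-0.65,-0.526,0.12],"turn": [0,0,-0.1163],"fingers": 1},
    {"delta_pos": [-0.65,-0.526,0.12],"turn": [0,0,-0.1163],"fingers": 1},
    {"delta_pos": [-0.65,-0.526,0.12],"turn": [0,0,-0.1163],"fingers": 1},
    {"delta_pos": [-0.65,-0.526,0.12],"turn": [0,0,-0.1163],"fingers": 1},
    {"delta_pos": [-0.65,-0.526,0.2],"turn": [0,0,-0.1163],"fingers": 1},
    {"delta_pos": [-0.65,-0.526,0.286],"turn": [0,0,-0.1163],"fingers": 1},
    {"delta_pos": [-0.65,-0.526,0.286],"turn": [0,0,-0.1163],"fingers": 1},
  ],
  force=40,
)

```text
clock: 1.48
position: [0.4451, 0.1907, 0.0969]
ee_rot: [-0.148, 0.989, -0.001, -0.003]
ft_force: [-0.2, 0.0, -0.1]
grip_width: -0.002
grasp_force: 0.0
```

Converted, -0.104 m / 0.5 = -0.208, -0.09 m / 0.5 = -0.18.

move_arm(
  plan=[
    {"delta_pos": [-0.03,0,0],"turn": [0,0,0],"fingers": 1},
    {"delta_pos": [-0.06,0,0],"turn": [0,0,0],"fingers": 1},
    {"delta_pos": [-0.08,0,0],"turn": [0,0,0],"fingers": 1},
    {"delta_pos": [-0.1,0,0],"turn": [0,0,0],"fingers": 1},
    {"delta_pos": [-0.12,0,0],"turn": [0,0,0],"fingers": 1},
    {"delta_pos": [-0.14,0,0],"turn": [0,0,0],"fingers": 1},
    {"delta_pos": [-0.16,0,0],"turn": [0,0,0],"fingers": 1},
    {"delta_pos": [-0.18,0,0],"turn": [0,0,0],"fingers": 1},
    {"delta_pos": [-0.194,0,0],"turn": [0,0,0],"fingers": 1},
    {"delta_pos": [-0.204,0,0],"turn": [0,0,0],"fingers": 1},
    {"delta_pos": [-0.208,0,0],"turn": [0,0,0],"fingers": 1},
    {"delta_pos": [-0.208,0,0],"turn": [0,0,0],"fingers": 1},
  ],
)

```text
clock: 2.98
position: [0.547, 0.2213, 0.0993]
ee_rot: [-0.147, 0.989, 0.0, 0.0]
ft_force: [-2.0, -0.2, -2.1]
grip_width: 0.005
grasp_force: 0.6
```

```bash
cat > look.py <<'E'
import sys
from h import *
n=sys.argv[1]; c=camera("scene"); im=c["color"][150:270,220:420,::-1]
cv2.imwrite("pics/"+n,cv2.resize(im,None,fx=4,fy=4,interpolation=cv2.INTER_CUBIC))
W=cloud(c); hsv=cv2.cvtColor(c["color"],cv2.COLOR_RGB2HSV).astype(int)
m=((hsv[...,0]<8)|(hsv[...,0]>173))&(hsv[...,1]>150)&(hsv[...,2]>60); 
ok=m&(np.abs(W[...,0]-.53)<.07)&(np.abs(W[...,1]-.21)<.06)&(W[...,2]>.07)
print("knob n",ok.sum(), W[ok].mean(0) if ok.any() else "")
o=get_obs(); p=o["position"]-[.5701,.0963,0]; a=np.radians(16.9)
print("tcp holder",(p[0]*np.cos(a)+p[1]*np.sin(a)).round(4),(-p[0]*np.sin(a)+p[1]*np.cos(a)).round(4),p[2].round(4),"F",o["ft_force"].round(2),o["clock"])
E
python3 look.py flip.png
```

```text
knob n 72 [0.57724234 0.22489292 0.10549184]
tcp holder 0.0143 0.1263 0.0994 F [-1.96  0.26 -0.9 ] 3.025
```

View pics/flip.png

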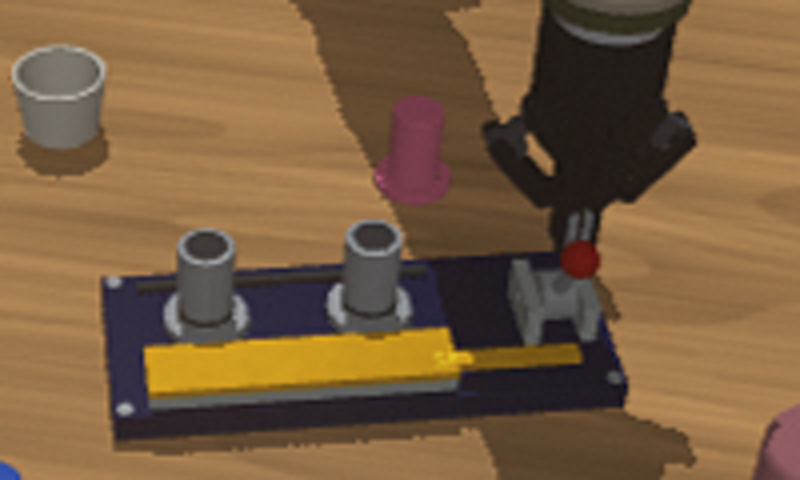

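The knob at about (580,258) now leans away from the robot, and the keeper bar is clear of both flanges. One more small push will make sure of the end stop, then I retreat.

Converted, -0.006 m / 0.5 = -0.012, -0.003 m / 0.5 = -0.006.

move_arm(
  plan=[
    {"delta_pos": [-0.006,0,0],"turn": [0,0,0],"fingers": 1},
    {"delta_pos": [-0.012,0,0],"turn": [0,0,0],"fingers": 1},
    {"delta_pos": [-0.012,0,0],"turn": [0,0,0],"fingers": 1},
  ],
)

```text
clock: 3.4
position: [0.5511, 0.2226, 0.099]
ee_rot: [-0.147, 0.989, -0.0, -0.002]
ft_force: [-10.2, -3.8, 4.1]
grip_width: 0.003
grasp_force: 5.6
```

Converted, -0.116 m / 0.5 = -0.232, -0.06 m / 0.5 = -0.12.

move_arm(
  plan=[
    {"delta_pos": [0.06,0,0],"turn": [0,0,0],"fingers": 1},
    {"delta_pos": [0.06,0,-0.12],"turn": [0,0,0],"fingers": 0.5},
    {"delta_pos": [0.068,-0.12,-0.12],"turn": [0,0,0],"fingers": 0},
    {"delta_pos": [0.068,-0.232,-0.12],"turn": [0,0,0],"fingers": 0},
    {"delta_pos": [0.068,-0.232,-0.12],"turn": [0,0,0],"fingers": 0},
    {"delta_pos": [0.068,-0.232,-0.12],"turn": [0,0,0],"fingers": 0},
    {"delta_pos": [0.068,-0.232,-0.12],"turn": [0,0,0],"fingers": 0},
  ],
)

```text
clock: 4.28
position: [0.5538, 0.1037, 0.1594]
ee_rot: [-0.148, 0.989, 0.0, 0.0]
ft_force: [-0.9, 0.2, 0.6]
grip_width: 1.003
grasp_force: 0.0
```

```bash
python3 look.py a.png; python3 -c "
from h import *
c=camera('wrist'); save(c,'w.png'); o=get_obs(); print(o['position'],o['grip_width'],o['ft_force'])"
```

```text
knob n 69 [0.5809853  0.22609233 0.10347187]
tcp holder -0.0135 0.0117 0.1593 F [ 0.51 -0.38  0.65] 4.325
[0.55375709 0.10337817 0.15929872] 1.001317450078859 [0.09927267 0.45018406 0.19415975]
```

View pics/w.png

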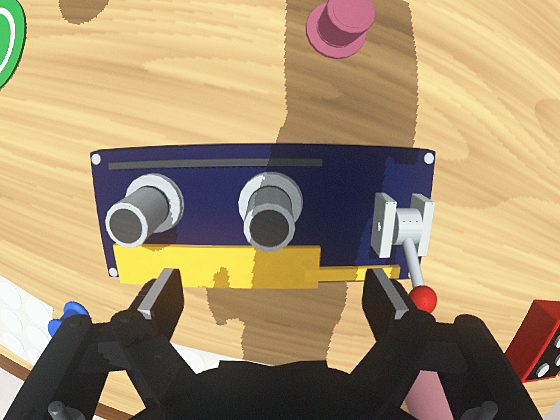

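The wrist view shows the left die at about (270,230), centred between the fingers, with the lever lying over and the keeper clear. Next I descend and grip.

Converted, 0.103 m / 0.5 = 0.206, 0.085 m / 0.5 = 0.17.

move_arm(
  plan=[
    {"delta_pos": [0.004,-0.004,0.06],"turn": [0,0,0],"fingers": 0},
    {"delta_pos": [0.004,-0.004,0.12],"turn": [0,0,0],"fingers": 0},
    {"delta_pos": [0.004,-0.004,0.17],"turn": [0,0,0],"fingers": 0},
    {"delta_pos": [0.004,-0.004,0.206],"turn": [0,0,0],"fingers": 0},
    {"delta_pos": [0.004,-0.004,0.206],"turn": [0,0,0],"fingers": 0},
    {"delta_pos": [0.004,-0.004,0.206],"turn": [0,0,0],"fingers": 0.3},
    {"delta_pos": [0.004,-0.004,0.206],"turn": [0,0,0],"fingers": 0.5},
    {"delta_pos": [0.004,-0.004,0.206],"turn": [0,0,0],"fingers": 0.8},
    {"delta_pos": [0.004,-0.004,0.206],"turn": [0,0,0],"fingers": 0.8},
    {"delta_pos": [0.004,-0.004,0.206],"turn": [0,0,0],"fingers": 0.8},
    {"delta_pos": [0.004,-0.004,0.206],"turn": [0,0,0],"fingers": 0.8},
  ],
  force=40,
)

```text
clock: 5.75
position: [0.553, 0.1001, 0.0572]
ee_rot: [-0.147, 0.989, 0.0, 0.001]
ft_force: [-0.5, 1.3, 6.5]
grip_width: 0.411
grasp_force: 39.5
```

Converted, -0.05 m / 0.5 = -0.1, -0.04 m / 0.5 = -0.08.

move_arm(
  plan=[
    {"delta_pos": [0,0,-0.02],"turn": [0,0,0],"fingers": 0.8},
    {"delta_pos": [0,0,-0.05],"turn": [0,0,0],"fingers": 0.8},
    {"delta_pos": [0,0,-0.08],"turn": [0,0,0],"fingers": 0.8},
    {"delta_pos": [0,0,-0.1],"turn": [0,0,0],"fingers": 0.8},
    {"delta_pos": [0,0,-0.1],"turn": [0,0,0],"fingers": 0.8},
    {"delta_pos": [0,0,-0.1],"turn": [0,0,0],"fingers": 0.8},
    {"delta_pos": [0,0,-0.1],"turn": [0,0,0],"fingers": 0.8},
    {"delta_pos": [0,0,-0.1],"turn": [0,0,0],"fingers": 0.8},
  ],
)

```text
clock: 6.75
position: [0.5523, 0.0996, 0.1059]
ee_rot: [-0.147, 0.989, -0.0, -0.0]
ft_force: [-0.7, 0.5, -6.4]
grip_width: 0.412
grasp_force: 40.9
```

```bash
python3 look.py b.png; python3 -c "
from h import *
for i in range(6):
  camera('wrist'); o=get_obs(); print(o['clock'],o['position'],o['ft_force'].round(2),o['grasp_force'])"
```

```text
knob n 70 [0.58087173 0.22578334 0.10324108]
tcp holder -0.016 0.0083 0.106 F [ 0.36  0.34 -5.49] 6.8
6.85 [0.55247717 0.0995808  0.10608012] [ 0.64  0.66 -6.57] 40.94462335109711
6.9 [0.55247952 0.09963917 0.10613796] [-0.59 -0.18 -6.49] 40.9447306394577
6.95 [0.55253027 0.09962424 0.10619502] [ 0.14 -0.69 -6.39] 40.94423711299896
7.0 [0.55253271 0.09964071 0.10621473] [-0.57 -0.21 -5.8 ] 40.94395101070404
7.05 [0.55257339 0.09967548 0.10627646] [ 0.06  0.03 -5.47] 40.944786071777344
7.1 [0.55255383 0.09966473 0.10628392] [ 0.51 -0.04 -6.54] 40.94456970691681
```

View pics/b.png

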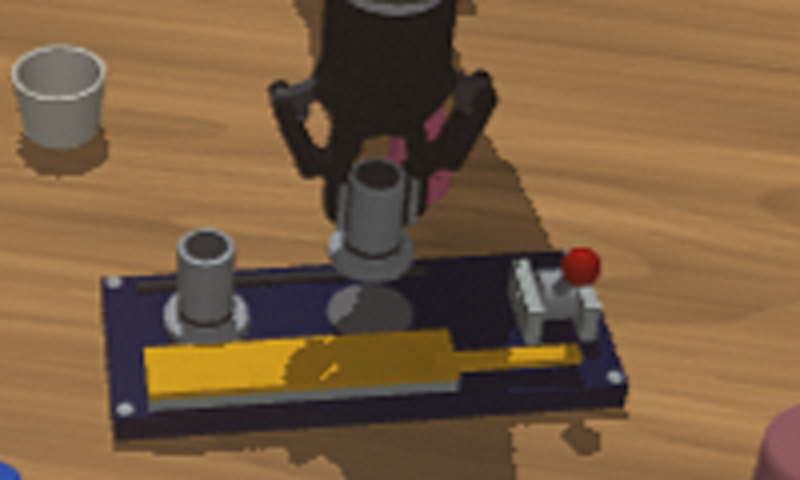

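The left die at about (375,220) hangs freely and weighs about 6.2 N, so it is the heavy one. I will set it back.

Converted, 0.05 m / 0.5 = 0.1, 0.049 m / 0.5 = 0.098.

move_arm(
  plan=[
    {"delta_pos": [0,0,0.04],"turn": [0,0,0],"fingers": 0.8},
    {"delta_pos": [0,0,0.07],"turn": [0,0,0],"fingers": 0.8},
    {"delta_pos": [0,0,0.084],"turn": [0,0,0],"fingers": 0.8},
    {"delta_pos": [0,0,0.092],"turn": [0,0,0],"fingers": 0.8},
    {"delta_pos": [0,0,0.098],"turn": [0,0,0],"fingers": 0.8},
    {"delta_pos": [0,0,0.1],"turn": [0,0,0],"fingers": 0.8},
    {"delta_pos": [0,0,0.1],"turn": [0,0,0],"fingers": 0.8},
    {"delta_pos": [0,0,0.1],"turn": [0,0,0],"fingers": 0.8},
  ],
)

```text
clock: 8.1
position: [0.5529, 0.0997, 0.0572]
ee_rot: [-0.147, 0.989, 0.0, 0.0]
ft_force: [-4.8, 0.2, 5.8]
grip_width: 0.41
grasp_force: 41.8
```

Converted, -0.104 m / 0.5 = -0.208, -0.1 m / 0.5 = -0.2.

move_arm(
  plan=[
    {"delta_pos": [0,0,0],"turn": [0,0,0],"fingers": 0.5},
    {"delta_pos": [0,0,0],"turn": [0,0,0],"fingers": 0.2},
    {"delta_pos": [0,0,0],"turn": [0,0,0],"fingers": 0},
    {"delta_pos": [0,0,0],"turn": [0,0,0],"fingers": 0},
    {"delta_pos": [0,0,-0.06],"turn": [0,0,0],"fingers": 0},
    {"delta_pos": [0,0,-0.14],"turn": [0,0,0],"fingers": 0},
    {"delta_pos": [0,0,-0.2],"turn": [0,0,0],"fingers": 0},
    {"delta_pos": [0,-0.1,-0.2],"turn": [0,0,0],"fingers": 0},
    {"delta_pos": [0,-0.208,-0.2],"turn": [0,0,0],"fingers": 0},
    {"delta_pos": [0,-0.208,-0.2],"turn": [0,0,0],"fingers": 0},
    {"delta_pos": [0,-0.208,-0.2],"turn": [0,0,0],"fingers": 0},
  ],
)

```text
clock: 9.48
position: [0.5827, 0.0005, 0.1561]
ee_rot: [-0.147, 0.989, 0.0, -0.0]
ft_force: [-0.7, 0.3, -0.7]
grip_width: 1.003
grasp_force: 0.0
```

```bash
python3 look.py c.png
```

```text
knob n 70 [0.5811023  0.22621584 0.10342139]
tcp holder -0.0156 -0.0946 0.1561 F [-0.03  0.51  0.14] 9.525
```

View pics/c.png

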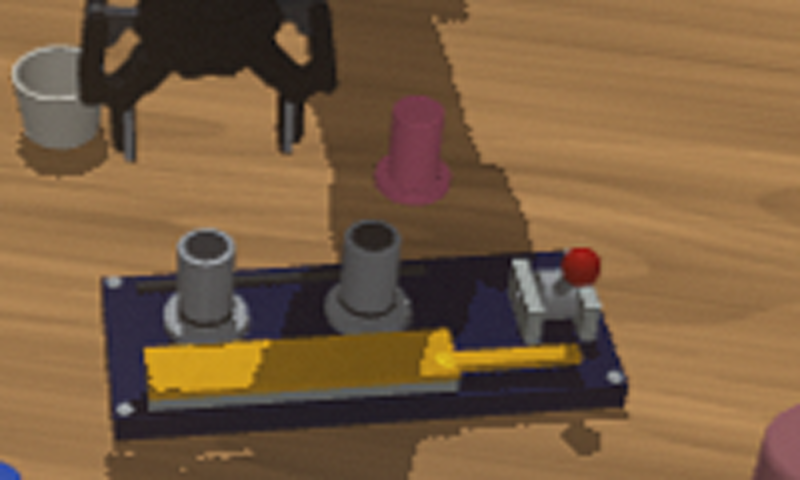

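The heavy die stands upright again at about (370,270), within a millimetre or two of its old spot. The gripper is above the right die at (205,270), so I descend and grip.

Converted, 0.1 m / 0.5 = 0.2, 0.03 m / 0.5 = 0.06.

move_arm(
  plan=[
    {"delta_pos": [0,0,0.06],"turn": [0,0,0],"fingers": 0},
    {"delta_pos": [0,0,0.12],"turn": [0,0,0],"fingers": 0},
    {"delta_pos": [0,0,0.17],"turn": [0,0,0],"fingers": 0},
    {"delta_pos": [0,0,0.2],"turn": [0,0,0],"fingers": 0},
    {"delta_pos": [0,0,0.2],"turn": [0,0,0],"fingers": 0},
    {"delta_pos": [0,0,0.2],"turn": [0,0,0],"fingers": 0.3},
    {"delta_pos": [0,0,0.2],"turn": [0,0,0],"fingers": 0.5},
    {"delta_pos": [0,0,0.2],"turn": [0,0,0],"fingers": 0.8},
    {"delta_pos": [0,0,0.2],"turn": [0,0,0],"fingers": 0.8},
    {"delta_pos": [0,0,0.2],"turn": [0,0,0],"fingers": 0.8},
    {"delta_pos": [0,0,0.2],"turn": [0,0,0],"fingers": 0.8},
  ],
  force=40,
)

```text
clock: 10.9
position: [0.5833, 0.0003, 0.0571]
ee_rot: [-0.147, 0.989, 0.0, 0.001]
ft_force: [-2.4, 0.1, 6.8]
grip_width: 0.41
grasp_force: 39.4
```

Converted, -0.05 m / 0.5 = -0.1, -0.04 m / 0.5 = -0.08.

move_arm(
  plan=[
    {"delta_pos": [0,0,-0.02],"turn": [0,0,0],"fingers": 0.8},
    {"delta_pos": [0,0,-0.05],"turn": [0,0,0],"fingers": 0.8},
    {"delta_pos": [0,0,-0.08],"turn": [0,0,0],"fingers": 0.8},
    {"delta_pos": [0,0,-0.1],"turn": [0,0,0],"fingers": 0.8},
    {"delta_pos": [0,0,-0.1],"turn": [0,0,0],"fingers": 0.8},
    {"delta_pos": [0,0,-0.1],"turn": [0,0,0],"fingers": 0.8},
    {"delta_pos": [0,0,-0.1],"turn": [0,0,0],"fingers": 0.8},
    {"delta_pos": [0,0,-0.1],"turn": [0,0,0],"fingers": 0.8},
  ],
)

```text
clock: 11.9
position: [0.5826, 0.0001, 0.1059]
ee_rot: [-0.147, 0.989, 0.0, -0.0]
ft_force: [0.3, -0.3, -2.1]
grip_width: 0.412
grasp_force: 40.2
```

```bash
python3 look.py d.png; python3 -c "
from h import *
for i in range(4):
  camera('wrist'); o=get_obs(); print(o['clock'],o['position'],o['ft_force'].round(2),o['grasp_force'],o['grip_width'])"
```

```text
knob n 68 [0.58101433 0.22602877 0.10366541]
tcp holder -0.0159 -0.0957 0.106 F [ 0.47 -0.17 -1.63] 11.95
12.0 [5.82706105e-01 1.01126160e-04 1.06058314e-01] [-0.7   0.84 -1.81] 40.19580960273743 0.4126556057116204
12.05 [5.82752059e-01 1.32377162e-04 1.06139045e-01] [ 0.45 -0.11 -2.76] 40.19686818122864 0.41810730501529725
12.1 [5.82771668e-01 1.52543930e-04 1.06175780e-01] [-0.33  0.14 -2.49] 40.19679129123688 0.4117534136108696
12.15 [5.82793750e-01 1.10215280e-04 1.06238478e-01] [ 0.3  -0.84 -1.08] 40.196515917778015 0.40986054717177584
```

It weighs about 2 N, so this is the light die. I put it back, let go and return to the left one.

Converted, 0.05 m / 0.5 = 0.1, 0.049 m / 0.5 = 0.098.

move_arm(
  plan=[
    {"delta_pos": [0,0,0.04],"turn": [0,0,0],"fingers": 0.8},
    {"delta_pos": [0,0,0.07],"turn": [0,0,0],"fingers": 0.8},
    {"delta_pos": [0,0,0.084],"turn": [0,0,0],"fingers": 0.8},
    {"delta_pos": [0,0,0.092],"turn": [0,0,0],"fingers": 0.8},
    {"delta_pos": [0,0,0.098],"turn": [0,0,0],"fingers": 0.8},
    {"delta_pos": [0,0,0.1],"turn": [0,0,0],"fingers": 0.8},
    {"delta_pos": [0,0,0.1],"turn": [0,0,0],"fingers": 0.8},
    {"delta_pos": [0,0,0.1],"turn": [0,0,0],"fingers": 0.8},
  ],
)

```text
clock: 13.15
position: [0.5831, 0.0002, 0.0571]
ee_rot: [-0.147, 0.989, 0.0, 0.0]
ft_force: [-3.3, -0.4, 5.4]
grip_width: 0.41
grasp_force: 40.7
```

Converted, 0.104 m / 0.5 = 0.208, -0.1 m / 0.5 = -0.2.

move_arm(
  plan=[
    {"delta_pos": [0,0,0],"turn": [0,0,0],"fingers": 0.5},
    {"delta_pos": [0,0,0],"turn": [0,0,0],"fingers": 0.2},
    {"delta_pos": [0,0,0],"turn": [0,0,0],"fingers": 0},
    {"delta_pos": [0,0,0],"turn": [0,0,0],"fingers": 0},
    {"delta_pos": [0,0,-0.06],"turn": [0,0,0],"fingers": 0},
    {"delta_pos": [0,0,-0.14],"turn": [0,0,0],"fingers": 0},
    {"delta_pos": [0,0,-0.2],"turn": [0,0,0],"fingers": 0},
    {"delta_pos": [0,0.1,-0.2],"turn": [0,0,0],"fingers": 0},
    {"delta_pos": [0,0.208,-0.2],"turn": [0,0,0],"fingers": 0},
    {"delta_pos": [0,0.208,-0.2],"turn": [0,0,0],"fingers": 0},
    {"delta_pos": [0,0.208,-0.2],"turn": [0,0,0],"fingers": 0},
  ],
)

```text
clock: 14.52
position: [0.5527, 0.0993, 0.1563]
ee_rot: [-0.147, 0.989, -0.0, 0.0]
ft_force: [-0.3, -0.5, -0.6]
grip_width: 0.999
grasp_force: 0.0
```

```bash
python3 look.py e.png
```

```text
knob n 69 [0.58066925 0.22610973 0.10320572]
tcp holder -0.0159 0.0071 0.1563 F [-0.06 -0.17  0.1 ] 14.575
```

View pics/e.png

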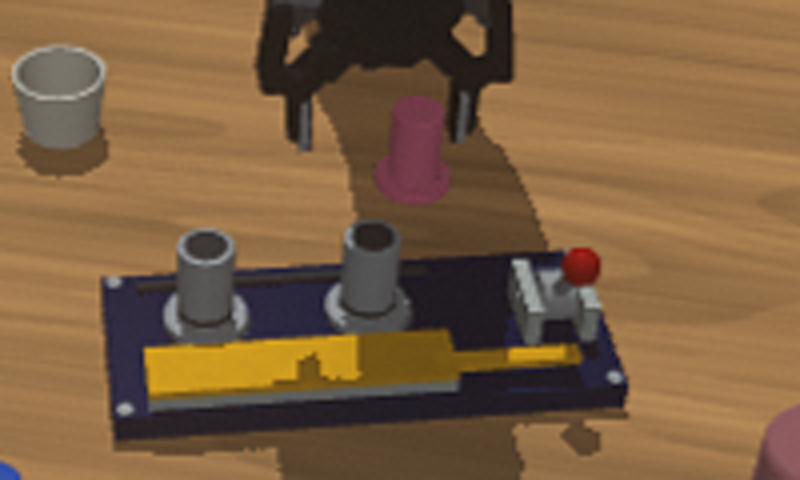

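Both dies stand upright, the light one back in place at about (205,270). Now I take the heavy one at (370,270).

Converted, 0.1 m / 0.5 = 0.2, 0.06 m / 0.5 = 0.12.

move_arm(
  plan=[
    {"delta_pos": [0,0.002,0.06],"turn": [0,0,0],"fingers": 0},
    {"delta_pos": [0,0.002,0.12],"turn": [0,0,0],"fingers": 0},
    {"delta_pos": [0,0.002,0.17],"turn": [0,0,0],"fingers": 0},
    {"delta_pos": [0,0.002,0.2],"turn": [0,0,0],"fingers": 0},
    {"delta_pos": [0,0.002,0.2],"turn": [0,0,0],"fingers": 0},
    {"delta_pos": [0,0.002,0.2],"turn": [0,0,0],"fingers": 0.3},
    {"delta_pos": [0,0.002,0.2],"turn": [0,0,0],"fingers": 0.5},
    {"delta_pos": [0,0.002,0.2],"turn": [0,0,0],"fingers": 0.8},
    {"delta_pos": [0,0.002,0.2],"turn": [0,0,0],"fingers": 0.8},
    {"delta_pos": [0,0.002,0.2],"turn": [0,0,0],"fingers": 0.8},
    {"delta_pos": [0,0.002,0.2],"turn": [0,0,0],"fingers": 0.8},
  ],
  force=45,
)

```text
clock: 15.95
position: [0.5529, 0.1005, 0.0572]
ee_rot: [-0.147, 0.989, 0.0, 0.001]
ft_force: [-1.1, -0.7, 5.9]
grip_width: 0.411
grasp_force: 44.5
```

move_arm(
  plan=[
    {"delta_pos": [0,0,-0.02],"turn": [0,0,0],"fingers": 0.8},
    {"delta_pos": [0,0,-0.06],"turn": [0,0,0],"fingers": 0.8},
    {"delta_pos": [0,0,-0.12],"turn": [0,0,0],"fingers": 0.8},
    {"delta_pos": [0,0,-0.18],"turn": [0,0,0],"fingers": 0.8},
    {"delta_pos": [0,0,-0.24],"turn": [0,0,0],"fingers": 0.8},
    {"delta_pos": [0,0,-0.28],"turn": [0,0,0],"fingers": 0.8},
    {"delta_pos": [0,0,-0.28],"turn": [0,0,0],"fingers": 0.8},
    {"delta_pos": [0,0,-0.28],"turn": [0,0,0],"fingers": 0.8},
  ],
)

```text
clock: 16.95
position: [0.5514, 0.1005, 0.195]
ee_rot: [-0.147, 0.989, -0.0, -0.001]
ft_force: [0.3, 0.3, -6.2]
grip_width: 0.412
grasp_force: 45.9
```

Converted, -0.327 m / 0.5 = -0.654, -0.195 m / 0.5 = -0.39.

move_arm(
  plan=[
    {"delta_pos": [0.024,-0.04,0],"turn": [0,0,0],"fingers": 0.8},
    {"delta_pos": [0.07,-0.12,0],"turn": [0,0,0],"fingers": 0.8},
    {"delta_pos": [0.12,-0.21,0],"turn": [0,0,0],"fingers": 0.8},
    {"delta_pos": [0.17,-0.3,0],"turn": [0,0,0],"fingers": 0.8},
    {"delta_pos": [0.22,-0.39,0],"turn": [0,0,0],"fingers": 0.8},
    {"delta_pos": [0.27,-0.47,0],"turn": [0,0,0],"fingers": 0.8},
    {"delta_pos": [0.316,-0.55,0.02],"turn": [0,0,0],"fingers": 0.8},
    {"delta_pos": [0.35,-0.61,0.05],"turn": [0,0,0],"fingers": 0.8},
    {"delta_pos": [0.368,-0.64,0.08],"turn": [0,0,0],"fingers": 0.8},
    {"delta_pos": [0.376,-0.654,0.106],"turn": [0,0,0],"fingers": 0.8},
    {"delta_pos": [0.376,-0.654,0.106],"turn": [0,0,0],"fingers": 0.8},
    {"delta_pos": [0.376,-0.654,0.106],"turn": [0,0,0],"fingers": 0.8},
  ],
)

```text
clock: 18.45
position: [0.468, -0.2661, 0.1435]
ee_rot: [-0.148, 0.989, 0.0, 0.0]
ft_force: [0.5, 0.8, -4.8]
grip_width: 0.411
grasp_force: 45.9
```

move_arm(
  plan=[
    {"delta_pos": [0,0,0],"turn": [0,0,0],"fingers": 0.8},
    {"delta_pos": [0,0,0],"turn": [0,0,0],"fingers": 0.8},
    {"delta_pos": [0,0,0],"turn": [0,0,0],"fingers": 0.8},
    {"delta_pos": [0,0,0],"turn": [0,0,0],"fingers": 0.8},
  ],
)

```text
clock: 18.95
position: [0.4676, -0.2669, 0.1434]
ee_rot: [-0.147, 0.989, 0.0, 0.0]
ft_force: [-0.1, 0.2, -6.9]
grip_width: 0.413
grasp_force: 45.9
```

```bash
python3 -c "
from h import *
c=camera('scene'); save(c,'fin.png'); o=get_obs(); print(o['clock'],o['position'],o['ft_force'],o['grasp_force'],abs(o['joint_velocities']).max())"
```

```text
19.0 [ 0.46757501 -0.26690973  0.14332514] [ 0.64173044 -0.18048569 -6.45496701] 45.94669997692108 0.00201131503837666
```

View pics/fin.png

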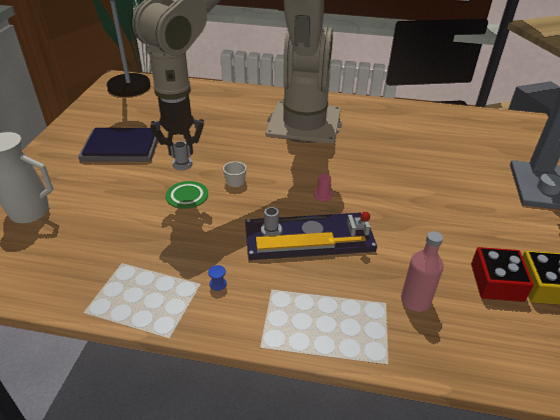

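The heavy die hangs upright at about (181,155) above the mat at (187,194). The light die is on its seat at (271,220), the lever is over, and the flask, spool and cup have not moved.

```bash
python3 -c "
from workcell import hand_in
print(hand_in())"
```

```text
the job is handed in; nothing more can be done
None
```

The job is handed in, with no verdict returned: the lever is over, the lighter die (about 2 N) is back in its place on the right seat, and the arm is holding the heavier one (about 6.3 N) still and upright about 10 cm above the mat's middle.

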